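# Put the seasonings and the pen back in their homes after cooking

## Task

Tidy up what was left out on the right of the worktop: the pepper mill and the salt shaker go in the wooden cruet block, the mill in the wide well and the shaker in the narrow one; the two spice jars go in the spice rack, one to a bay, whichever way round; the pen goes flat in the shallow pen tray. Set the mill, shaker and jars gently right down on the floor of their wells and bays, keep them upright all the way, let go of everything, and leave the cup and the egg timer where they stand.

Things in the scene. Friction and masses are not known exactly. Their poses are not given: they have to be found in the camera images.
- pepper_mill: turned dark wood pepper mill standing upright, 170 mm tall, foot 58 mm across; body up to 122 mm, then a round head 48 mm across from 123 to 159 mm above the foot (a good place to grip it), small steel knob on top. Origin: centre of its foot, z up; round, so yaw does not matter. 0.18 kg
- salt_shaker: clear and grey round salt shaker standing upright at the front right of the worktop (not among the things along the back wall), 90 mm tall, 44 mm across up to about 70 mm, rounded cap 34 mm across above. Origin: centre of its foot, z up. 0.10 kg
- spice_jar_a: the slimmer, taller of the two spice jars at the front right of the worktop, gold cap, standing upright: 106 mm tall, 41 mm across all the way up. Origin: centre of its foot, z up. 0.11 kg
- spice_jar_b: the wider, shorter of the two spice jars at the front right of the worktop, red cap, standing upright: 97 mm tall, 46 mm across all the way up. Origin: centre of its foot, z up. 0.11 kg
- pen: slim pale pen lying flat, 145 mm long along its y axis, 11 mm wide, 9 mm high. Origin: under its middle, on the surface it lies on. At the start its length runs within about 20 degrees of the worktop's left-right direction. 8 g
- cruet_block: thick block of pale wood fixed to the worktop, 92 mm (x) by 160 mm (y), 30 mm high, with two round wells 22 mm deep (flat floor 8 mm above the worktop): the wide well, 70 mm across, is centred at y = -34.5 mm, the narrow well, 55 mm across, at y = +42 mm (x = 0). The mill fits only the wide well. Origin: centre of its underside, z up
- spice_rack: small pale wood rack fixed to the worktop, 78 mm (x) by 142 mm (y): two bays side by side along y, each about 60 mm square, centred at y = -33 and +33 mm (x = 0), floor 6 mm above the worktop. End boards 50 mm high, front and back rails and the middle divider 40 mm high, rails and divider 6 mm thick. Origin: centre of its underside, z up
- pen_tray: shallow pale wood tray fixed to the worktop, 90 mm (x) by 190 mm (y) outside, 78 mm by 178 mm inside, floor 5 mm above the worktop, rim 18 mm high, walls 6 mm thick. Origin: centre of its underside, y along its length, z up
- cup: low white cup with a patterned band and a handle, about 90 mm across, 60 mm tall, at the far left of the work. Bystander: leave it alone. Origin: under it, z up
- egg_timer: round red and white wind-up timer, 66 mm across, 55 mm tall, at the far right of the work. Bystander: leave it alone. Origin: centre of its underside, z up

How it is judged:
At the end, for the whole second after the job is handed in: Mill in the wide well, shaker in the narrow one (foot within 10 mm of its middle each way), a jar in each rack bay (12 mm), all on the floor within 4 mm, upright within 7 degrees; pen flat on the tray floor, its middle within 30 mm lengthwise and 35 mm across. All released, at rest (x of pepper_mill in the frame of cruet_block between -0.01 and 0.01 m and y of pepper_mill in the frame of cruet_block between -0.0445 and -0.0245 m and z of pepper_mill in the frame of cruet_block between 0.005 and 0.012 m and x of salt_shaker in the frame of cruet_block between -0.01 and 0.01 m and y of salt_shaker in the frame of cruet_block between 0.032 and 0.052 m and z of salt_shaker in the frame of cruet_block between 0.005 and 0.012 m and ((x of spice_jar_a in the frame of spice_rack between -0.012 and 0.012 m and y of spice_jar_a in the frame of spice_rack between 0.021 and 0.045 m and z of spice_jar_a in the frame of spice_rack between 0.003 and 0.01 m and x of spice_jar_b in the frame of spice_rack between -0.012 and 0.012 m and y of spice_jar_b in the frame of spice_rack between -0.045 and -0.021 m and z of spice_jar_b in the frame of spice_rack between 0.003 and 0.01 m) or (x of spice_jar_b in the frame of spice_rack between -0.012 and 0.012 m and y of spice_jar_b in the frame of spice_rack between 0.021 and 0.045 m and z of spice_jar_b in the frame of spice_rack between 0.003 and 0.01 m and x of spice_jar_a in the frame of spice_rack between -0.012 and 0.012 m and y of spice_jar_a in the frame of spice_rack between -0.045 and -0.021 m and z of spice_jar_a in the frame of spice_rack between 0.003 and 0.01 m)) and x of pen in the frame of pen_tray between -0.035 and 0.035 m and y of pen in the frame of pen_tray between -0.03 and 0.03 m and z of pen in the frame of pen_tray between 0.003 and 0.0165 m and angle between pen's own y axis and vertical between 1.5 and 1.64 rad and angle between each of spice_jar_a, spice_jar_b, salt_shaker, pepper_mill's own z axis and vertical below 0.12 rad and linear speed of each of spice_jar_a, spice_jar_b, salt_shaker, pepper_mill, pen below 0.02 m/s and angular speed of each of spice_jar_a, spice_jar_b, salt_shaker, pepper_mill, pen below 0.3 rad/s); the robot touches nothing.
It fails at once if the mill, shaker or a jar is laid over or tipped past 35 degrees (angle between any of salt_shaker, pepper_mill, spice_jar_a, spice_jar_b's own z axis and vertical above 0.61 rad).
It fails at once if the mill, shaker or a jar is dropped into its home (foot below the rim while falling faster than 0.7 m/s, a free fall of 25 mm) ((linear speed of salt_shaker above 0.7 m/s and horizontal distance between salt_shaker and cruet_block below 0.075 m and z of salt_shaker in the frame of cruet_block below 0.035 m) or (linear speed of pepper_mill above 0.7 m/s and horizontal distance between pepper_mill and cruet_block below 0.075 m and z of pepper_mill in the frame of cruet_block below 0.035 m) or (linear speed of spice_jar_a above 0.7 m/s and horizontal distance between spice_jar_a and spice_rack below 0.075 m and z of spice_jar_a in the frame of spice_rack below 0.035 m) or (linear speed of spice_jar_b above 0.7 m/s and horizontal distance between spice_jar_b and spice_rack below 0.075 m and z of spice_jar_b in the frame of spice_rack below 0.035 m)).
It fails at once if the cup or the egg timer is pushed more than 25 mm or tipped ((distance of cup from where it was at the start of the episode above 0.025 m or angle between cup's own z axis and vertical above 0.3 rad) or (distance of egg_timer from where it was at the start of the episode above 0.025 m or angle between egg_timer's own z axis and vertical above 0.3 rad)).
It also fails if it takes over 131 s, if anything falls off the work surface, if the arm or the gripper's body presses on something with over 40 N, if the wrist force passes 120 N, or if a joint passes its speed limit or range.

## Robot

A 6-joint arm with a two-finger parallel gripper is mounted at the origin on a cart in front of the work surface, level with it; the furniture and walls round the work are solid. World frame = base frame: x ahead of the robot, y to its left, z up, the work surface at z = 0. Lengths are in m, angles in rad, forces in N, time in s.
With the tool pointing down it reaches from about 0.325 to 0.9 m from the base axis. Payload 3.5 kg.
Tool frame: the origin (TCP) lies midway between the tips of the shut fingers; the grasp point (between the pads) lies 19 mm behind it; z points along the fingers, y is the line along which they close (so a half turn about z gives the same grasp; the last joint's range is limited). The gripper opens to 85 mm and grips with 20 to 120 N. Pads are 22 mm wide; open, the fingers measure 114 mm over their backs; the gripper's body (76 mm by 85 mm) begins 54 mm behind the grasp point. The pads swing forward as they close: fully open they stand 13 mm farther back than shut.
Start: joints at [1.019, 0.276, -0.026, 1.268, 0, 1.467], TCP at [0.271, 0.563, 0.231] pointing down, gripper open.
Joint ranges: [-3.12, 3.12], [-0.85, 1.88], [-1.08, 1.24], [-1.95, 2.15], [-1.57, 1.53], [-3.14, 3.14]. Speed limits (rad/s): [2.57, 2.57, 3.14, 3.14, 3.14, 3.14].

## Interface

Orientations are given as a rotation vector (axis times angle).
In Python, from rig import get_obs, read_camera, finish_job, regions_of gives the robot as it stands.
- The arm moves only by the tool jog_arm, never from a script. Its argument "moves" is one flat list of numbers, 7 for each row, row after row: the shift along the world's x, y, z in m, then the turn, a rotation vector about the world's x, y, z in rad, then the opening in per cent of the stroke, from 0 (shut) to 100 (fully open). In form: [tx, ty, tz, wx, wy, wz, claw, tx, ty, tz, wx, wy, wz, claw, ...]. A call has 1 to 10 rows; each row shifts and turns the commanded pose from where the row before left it; what a row does not reach is not made up. A row lasts 1/8 s, in which the tool goes at most 62.5 mm and 10.7 degrees, less where a joint would pass 70% of its speed; a pose out of reach is approached as far as the arm can. A call with a gripper value outside its range is refused whole. The fingers move at their own pace and stop on an object; "newtons" is the grip in N (left out, the last holds). Time passes only in rows, so rows that do not move let the fingers close. It gives the time, the measured TCP pose, the force, the opening and the grip force at its end, in the units of the state.
- get_obs(): the state, without advancing time (a new reading comes with each control period).
- read_camera(name): name is "side" or "top"; returns a dict with "img" (400x640x3 uint8, red, green, blue), "mtx" (3x3 intrinsics, pixels), "rvec" (rotation vector, rad) and "tvec" (3), from world to camera coordinates, as OpenCV has them. Camera axes: x right, y down, z forward; pixel columns grow to the right and rows downward; lengths in m; the calibration is good to about 2 mm. A picture is of the moment at which its call begins. There is no depth.
- finish_job(): hands the job in; it is judged then, once.
Trained networks look in a picture, given as the dict that the camera call returned (one of the last four; its "shot" number tells which), for a name from the list of things; names that differ only in an ending like _2 or _b are one class to them, and where a whole thing is asked for, a point or a joint stands for the part that bears it (a point fixed in the world has none). Each returns a list of dicts, best first, with "score" (0 to 1); they miss things now and then, are a little off and sometimes report something else, mostly with a low value. They report only what shows in the picture. A call takes as long as a camera call.
- regions_of(target, picture): "mask" (400x640 bool, what is visible of it) and "centre" ([column, row] in pixels, amid what is visible of it).
The state is a dict: "clock": time; "joint_positions": joint angles; "qd": joint speeds; "effort": joint torques, N m; "tcp_pos": TCP position; "eef_rot": TCP orientation; "force": force on the tool from outside, world axes, zero at the start; "ft_torque": the same for the moment, N m; "opening": opening from 0.0 (shut) to 1.0 (fully open); "grip_force": force on a finger pad.
Only numpy, scipy, OpenCV 4.12 (cv2) and the standard library are available. Lean on these libraries where they do the work, as an engineer would, in place of code of your own. Each camera call takes 0.05 s, during which the arm holds its last target. There are 200 camera calls.

## Working session

There is one attempt and no reset: what is moved stays moved. The work goes in short steps, Python scripts to look and compute and a tool call to move; the robot and the scene stay as the last step left them, time stands still between calls to the robot, and variables do not carry over. Pictures are saved under pics/ and viewed, at most 14 in all, crops included, and the job is handed in when it is done.

Besides the shell and the picture viewer there is one more tool, called after "Request:" as name(argument=value, ...), one argument or row to a line, values as JSON. jog_arm: Moves the arm, as the interface text tells. Its arguments: {"type":"object","properties":{"moves":{"type":"array"},"newtons":{"type":"number"}},"required":["moves"]}

```bash
mkdir -p pics; cat > h.py <<'E'
import numpy as np, cv2, sys
sys.path.insert(0,'.')
from rig import get_obs, read_camera, finish_job, regions_of
def ray(p,uv):
    R=cv2.Rodrigues(np.array(p['rvec'],float))[0]; t=np.array(p['tvec'],float).ravel()
    d=R.T@np.linalg.inv(np.array(p['mtx']))@np.array([uv[0],uv[1],1.]); return -R.T@t, d/np.linalg.norm(d)
def onz(p,uv,z):
    c,d=ray(p,uv); return c+d*(z-c[2])/d[2]
def proj(p,X):
    return cv2.projectPoints(np.array(X,float).reshape(-1,3),np.array(p['rvec'],float),np.array(p['tvec'],float),np.array(p['mtx'],float),None)[0].reshape(-1,2)
def tri(p,a,q,b):
    c1,d1=ray(p,a);c2,d2=ray(q,b)
    s=np.linalg.lstsq(np.stack([d1,-d2],1),c2-c1,rcond=None)[0]
    x,y=c1+s[0]*d1,c2+s[1]*d2; return (x+y)/2,np.linalg.norm(x-y)
def save(p,n): cv2.imwrite('pics/'+n+'.png',p['img'][:,:,::-1])
E
python3 - <<'E'
from h import *
np.set_printoptions(precision=3,suppress=True)
o=get_obs();print({k:np.round(v,3) for k,v in o.items()})
T=read_camera('top');S=read_camera('side');save(T,'t0');save(S,'s0')
for p,n in((T,'top'),(S,'side')):
    print(n,ray(p,(320,200)))
    for t in 'pepper_mill salt_shaker spice_jar_a pen cruet_block spice_rack pen_tray cup egg_timer'.split():
        for r in regions_of(t,p)[:4]:
            m=r['mask'];ys,xs=np.nonzero(m)
            if len(xs): print(t,round(r['score'],2),np.round(r['centre']),'box',xs.min(),xs.max(),ys.min(),ys.max(),'g',onz(p,r['centre'],0))
E
```

```text
{'clock': np.float64(0.0), 'joint_positions': array([ 1.019,  0.277, -0.028,  1.268,  0.   ,  1.467]), 'qd': array([-0.001, -0.001, -0.   , -0.   ,  0.   ,  0.   ]), 'effort': array([  0.   , -44.551,  29.52 ,   0.016,   0.   ,  -0.   ]), 'tcp_pos': array([0.271, 0.562, 0.23 ]), 'eef_rot': array([-0.699, -3.062,  0.003]), 'force': array([ 0.768, -0.649,  0.679]), 'ft_torque': array([ 0.021, -0.009, -0.018]), 'grip_force': np.float64(0.0), 'opening': np.float64(1.002)}
top (array([0.369, 0.049, 1.285]), array([ 0.099,  0.007, -0.995]))
pepper_mill 0.75 [432. 204.] box 417 446 192 214 g [ 0.483 -0.293  0.   ]
salt_shaker 0.45 [363. 225.] box 355 367 216 229 g [ 0.417 -0.076  0.   ]
spice_jar_a 0.8 [385. 198.] box 378 396 193 210 g [ 0.502 -0.146  0.   ]
spice_jar_a 0.76 [408. 228.] box 399 418 219 232 g [ 0.408 -0.216  0.   ]
cruet_block 0.67 [323. 212.] box 306 340 186 239 g [0.458 0.048 0.   ]
cruet_block 0.63 [364. 229.] box 354 367 216 230 g [ 0.406 -0.079  0.   ]
spice_rack 0.79 [281. 209.] box 266 299 187 236 g [0.469 0.181 0.   ]
spice_rack 0.35 [195. 179.] box 179 209 159 193 g
[... 237 characters left out ...]
 0.455, -0.963,  0.831]), array([ 0.038,  0.772, -0.634]))
pepper_mill 0.72 [316. 257.] box 307 325 230 280 g [ 0.485 -0.211  0.   ]
salt_shaker 0.49 [295. 213.] box 290 302 201 225 g [ 0.419 -0.017  0.   ]
spice_jar_a 0.83 [315. 223.] box 308 325 211 231 g [ 0.483 -0.068  0.   ]
spice_jar_a 0.7 [291. 241.] box 284 299 225 259 g [ 0.411 -0.148 -0.   ]
cruet_block 0.87 [305. 197.] box 282 329 184 209 g [ 0.453  0.066 -0.   ]
spice_rack 0.67 [307. 173.] box 286 328 161 184 g [0.461 0.21  0.   ]
pen_tray 0.79 [301. 154.] box 280 328 148 164 g [0.438 0.341 0.   ]
cup 0.68 [326. 133.] box 321 341 125 144 g [0.549 0.518 0.   ]
egg_timer 0.79 [362. 296.] box 349 374 283 312 g [ 0.601 -0.351  0.   ]
```

View pics/t0.png

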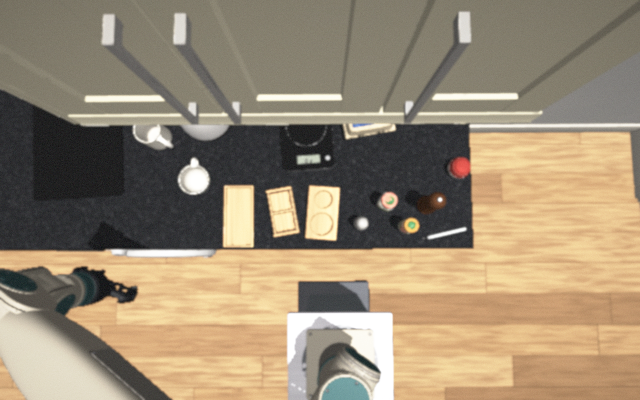

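View pics/s0.png

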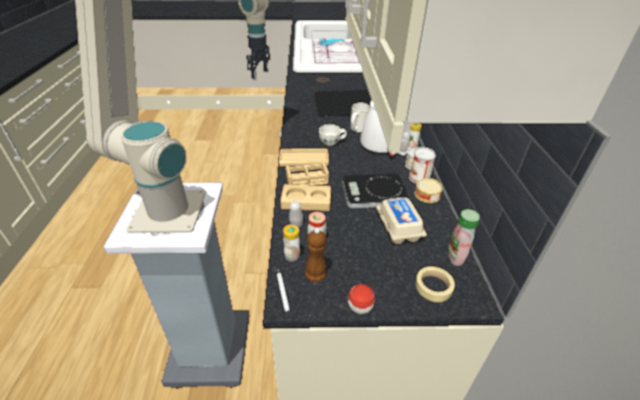

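```bash
cat > fit.py <<'E'
from h import *
from scipy.optimize import minimize
def box(a,b,h): return [(sx*a/2,sy*b/2,z) for sx in(-1,1) for sy in(-1,1) for z in(0,h)]
def cyl(*rz):
    t=np.linspace(0,2*np.pi,24,endpoint=False); return [(r*np.cos(u),r*np.sin(u),z) for r,z in rz for u in t]
M=dict(cruet_block=box(.092,.160,.03),spice_rack=box(.078,.142,.046),pen_tray=box(.09,.19,.018),
 pepper_mill=cyl((.029,0),(.024,.123),(.024,.155),(.006,.17)),salt_shaker=cyl((.022,0),(.022,.07),(.017,.088)),
 spice_jar_a=cyl((.0205,0),(.0205,.106)),spice_jar_b=cyl((.023,0),(.023,.097)))
def sil(p,P,v):
    c,s=np.cos(v[2]),np.sin(v[2]);P=np.array(P);W=np.c_[c*P[:,0]-s*P[:,1]+v[0],s*P[:,0]+c*P[:,1]+v[1],P[:,2]]
    h=cv2.convexHull(proj(p,W).astype(np.float32))[:,0]; k=8
    m=np.zeros((400,640),np.uint8)
    m2=np.zeros((1600,2560),np.uint8);cv2.fillConvexPoly(m2,np.round(h*4*k+1.5*k).astype(np.int32),255,shift=3)
    return cv2.resize(m2,(640,400),interpolation=cv2.INTER_AREA)/255.
def fit(P,pm,v0,yaw):
    def f(v):
        w=[v[0],v[1],v[2] if yaw else 0]
        e=0
        for p,m in pm:
            s=sil(p,P,w);e+=abs(s-m).sum()/m.sum()
        return e
    n=3 if yaw else 2
    d=np.array([.015,.015,.12])[:n]; sim=np.vstack([v0[:n]]+[np.array(v0[:n])+d[i]*np.eye(n)[i] for i in range(n)])
    r=minimize(f,v0[:n],method='Nelder-Mead',options=dict(initial_simplex=sim,maxiter=150,xatol=2e-4,fatol=1e-4));return r.x,r.fun
E
python3 - <<'E'
from fit import *
np.set_printoptions(precision=4,suppress=True)
T=read_camera('top');S=read_camera('side')
init=dict(cruet_block=(.453,.045,0),spice_rack=(.46,.18,.1),pen_tray=(.44,.31,0),pepper_mill=(.45,-.265,0),salt_shaker=(.405,-.07,0),spice_jar_a=(.39,-.2,0),spice_jar_b=(.47,-.14,0))
det={}
for n,v in init.items():
    out={}
    for nm,p in (('T',T),('S',S)):
        key=(nm,n[:9])
        if key not in det: det[key]=regions_of(n,p)
        c=proj(p,[v[0],v[1],.04])[0]
        rs=[r for r in det[key] if np.hypot(*(np.array(r['centre'])-c))<14]
        if rs: out[nm]=(p,rs[0]['mask'].astype(float))
    yaw=n in('cruet_block','spice_rack','pen_tray')
    import itertools
    for ks in ('T','S','TS'):
        if all(k in out for k in ks):
            print(n,ks,*fit(M[n],[out[k] for k in ks],np.array(v,float),yaw))
a,b=(428.,238.),(466.,229.);c,d=(279.,272.),(287.,310.)
print('pen',tri(T,a,S,d),tri(T,b,S,c),onz(T,a,.005),onz(T,b,.005),tri(T,a,S,c),tri(T,b,S,d))
A=cv2.resize(T['img'][150:260,210:350],None,fx=5,fy=5,interpolation=cv2.INTER_CUBIC)
B=cv2.resize(T['img'][150:250,340:480],None,fx=5,fy=5,interpolation=cv2.INTER_CUBIC)
for n,i in(('a',A),('b',B)): cv2.imwrite(f'pics/z{n}.png',i[:,:,::-1])
E
```

```text
cruet_block T [0.4556 0.0504 1.4945] 0.03058974069474239
cruet_block S [0.4558 0.0523 1.4755] 0.1198954248366013
cruet_block TS [0.4556 0.0508 1.493 ] 0.15547650768560783
spice_rack S [0.4594 0.1742 1.6637] 0.23877233262080064
pen_tray S [0.4467 0.3141 1.5661] 0.11611736893338895
pepper_mill T [ 0.4796 -0.2696] 0.13402147328275918
pepper_mill S [ 0.4802 -0.2717] 0.18290998217468804
pepper_mill TS [ 0.4802 -0.271 ] 0.3227284127181528
salt_shaker T [ 0.4224 -0.0622] 0.37342937174869945
salt_shaker S [ 0.4249 -0.0604] 0.32613691090471275
salt_shaker TS [ 0.4232 -0.0623] 0.7058312447786133
spice_jar_a T [ 0.4132 -0.2042] 0.060347701833769946
spice_jar_a S [ 0.4137 -0.2037] 0.07219391693685348
spice_jar_a TS [ 0.4136 -0.2043] 0.13591431280663624
spice_jar_b T [ 0.4854 -0.142 ] 0.0821334503950834
spice_jar_b S [ 0.4869 -0.1005] 0.9173272145737728
spice_jar_b TS [ 0.486  -0.1418] 1.0177655734676636
pen (array([ 0.3881, -0.3075, -0.1202]), np.float64(0.021267508884194018)) (array([ 0.3953, -0.3587,  0.1112]), np.float64(0.011940666405069985)) [ 0.3768 -0.2765  0.005 ] [ 0.4042 -0.3949  0.005 ] (array([ 0.3785, -0.275 ,  0.0104]), np.float64(0.003496764340529493)) (array([ 0.4052, -0.3943,  0.0065]), np.float64(0.002082993087856725))
```

View pics/za.png

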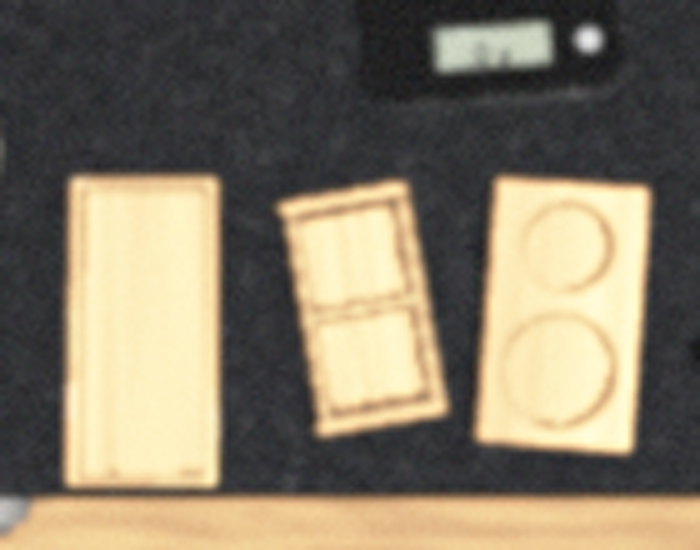

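View pics/zb.png

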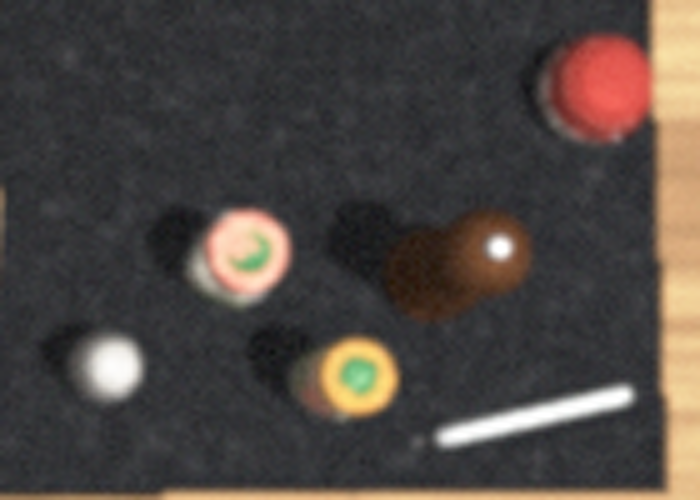

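```bash
python3 - <<'E'
from fit import *
np.set_printoptions(precision=4,suppress=True)
T=read_camera('top');S=read_camera('side')
u=lambda z,ox,oy:((z[0]+.5)/5-.5+ox,(z[1]+.5)/5-.5+oy)
for n,z,h in(('a',(359,376),.106),('b',(248,250),.097),('mill',(499,247),.168),('millhead',(488,252),.145),('shk',(113,367),.08)): print(n,onz(T,u(z,340,150),h))
for n,z in(('wide',(560,368)),('narrow',(568,247))): print(n,onz(T,u(z,210,150),.030))
V=cv2.cvtColor(T['img'],cv2.COLOR_RGB2GRAY)
m=(V>120).astype(np.uint8)
m[247:]=0
k,l,st,ce=cv2.connectedComponentsWithStats(m)
for i in range(1,k):
    if st[i,4]>600 and 210<ce[i,0]<345 and ce[i,1]>180:
        n='pen_tray' if ce[i,0]<260 else 'spice_rack' if ce[i,0]<300 else 'cruet_block'
        b=(l==i).astype(np.uint8);cs=cv2.findContours(b,0,2)[0];cv2.drawContours(b,cs,-1,1,-1)
        P=M[n] if n!='spice_rack' else box(.078,.142,.04)
        g=onz(T,ce[i],.02)
        print(n,st[i],*fit(P,[(T,b.astype(float))],np.array([g[0],g[1],1.57]),True))
c=S['img'][190:320,265:385];cv2.imwrite('pics/zs.png',cv2.resize(c,None,fx=5,fy=4.6,interpolation=cv2.INTER_CUBIC)[:,:,::-1])
E
```

```text
a [ 0.414  -0.2044  0.106 ]
b [ 0.4876 -0.1437  0.097 ]
mill [ 0.4816 -0.2689  0.168 ]
millhead [ 0.4812 -0.2693  0.145 ]
shk [ 0.4207 -0.0661  0.08  ]
wide [0.4227 0.053  0.03  ]
narrow [0.497  0.0478 0.03  ]
pen_tray [ 223  185   31   62 1900] [0.4483 0.3125 1.5698] 0.01971310629514964
cruet_block [ 305  185   35   56 1720] [0.4554 0.0508 1.4849] 0.07470588235294118
spice_rack [ 266  186   34   51 1252] [0.4605 0.1731 1.7502] 0.04739397356386644
```

View pics/zs.png

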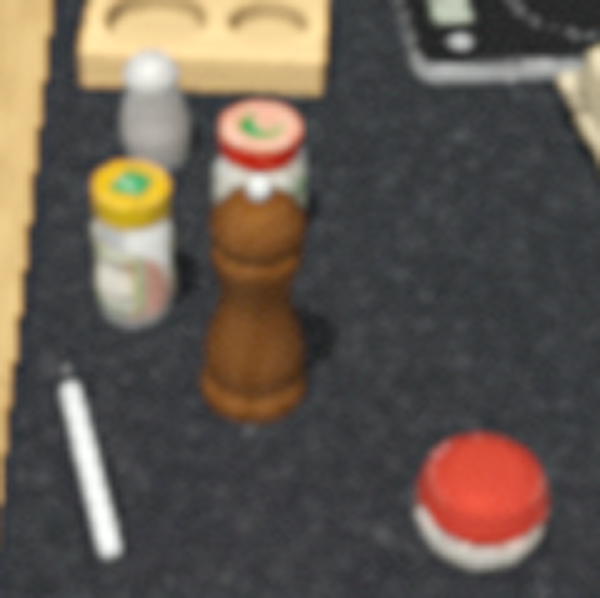

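Request:
jog_arm(
  moves=[0.015,-0.06,0,0,0,0.045,100,0.015,-0.06,0,0,0,0.045,100,0.015,-0.06,0,0,0,0.045,100,0.015,-0.06,0,0,0,0.045,100,0.015,-0.06,0,0,0,0.045,100,0.015,-0.06,0,0,0,0.045,100,0.015,-0.06,0,0,0,0.045,100,0.015,-0.06,0,0,0,0.045,100,0.015,-0.06,0,0,0,0.045,100,0.015,-0.06,0,0,0,0.045,100],
  newtons=30,
)

```text
clock: 3.05
tcp_pos: [0.4215, -0.039, 0.2318]
eef_rot: [-0.004, 3.14, -0.0]
force: [0.6, 0.0, 0.2]
opening: 0.999
grip_force: 0.0
```

```bash
python3 - <<'E'
from fit import *
np.set_printoptions(precision=4,suppress=True)
S=read_camera('side');T=read_camera('top');o=get_obs();print(o['tcp_pos'],o['eef_rot'],o['joint_positions'])
f=lambda x,y:((x+.5)/5-.5+265,(y+.5)/4.6-.5+190)
t=lambda x,y:((x+.5)/5-.5+340,(y+.5)/5-.5+150)
for n,a,b in(('shk',(113,367),(152,72)),('a',(359,376),(131,184)),('b',(248,250),(261,126)),('mill',(499,247),(260,187))):
    print(n,tri(T,t(*a),S,f(*b)))
save(S,'s1')
E
```

```text
[ 0.423  -0.0422  0.2319] [ 0.0112  3.1391 -0.0039] [-0.2506 -0.0869 -0.4283  1.2263 -0.0018 -0.2435]
shk (array([ 0.4215, -0.0666,  0.0751]), np.float64(0.0010287132562588964))
a (array([ 0.4138, -0.2048,  0.1042]), np.float64(0.00045498984360524744))
b (array([ 0.4873, -0.1439,  0.0954]), np.float64(0.000890068542271016))
mill (array([ 0.4821, -0.2701,  0.1638]), np.float64(2.5333620582740604e-05))
```

View pics/s1.png

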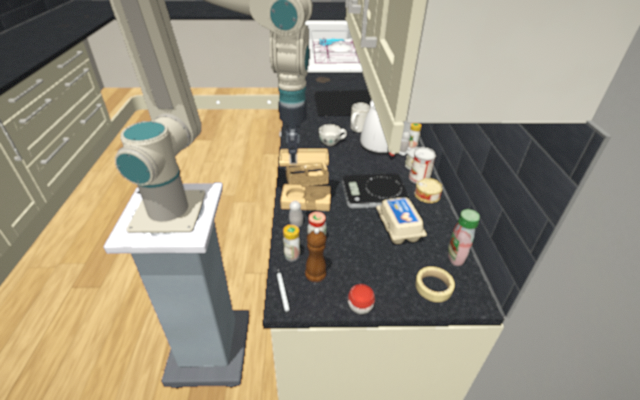

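Request:
jog_arm(
  moves=[0,-0.028,0,0,0,0,100,0,0,-0.04,0,0,0,100,0,0,-0.04,0,0,0,100,0,0,-0.04,0,0,0,100,0,0,-0.03,0,0,0,100,0,0,-0.03,0,0,0,100,0,0,-0.02,0,0,0,100,0,0,0,0,0,0,100,0,0,0,0,0,0,100],
)

```text
clock: 4.28
tcp_pos: [0.4218, -0.0647, 0.0321]
eef_rot: [-0.003, 3.141, -0.0]
force: [1.0, -0.5, 0.2]
opening: 0.999
grip_force: 0.0
```

```bash
python3 - <<'E'
from fit import *
S=read_camera('side');o=[]
for i in range(3): q=read_camera('side');x=get_obs();o.append(x['tcp_pos'])
print(o,x['force'])
cv2.imwrite('pics/s2.png',cv2.resize(S['img'][150:270,240:380],None,fx=5,fy=5,interpolation=cv2.INTER_CUBIC)[:,:,::-1])
E
```

```text
[array([ 0.42235658, -0.06503119,  0.03245618]), array([ 0.42234579, -0.06509909,  0.03243501]), array([ 0.42223051, -0.0651299 ,  0.03234637])] [ 0.65446001 -0.110829   -0.34043966]
```

View pics/s2.png

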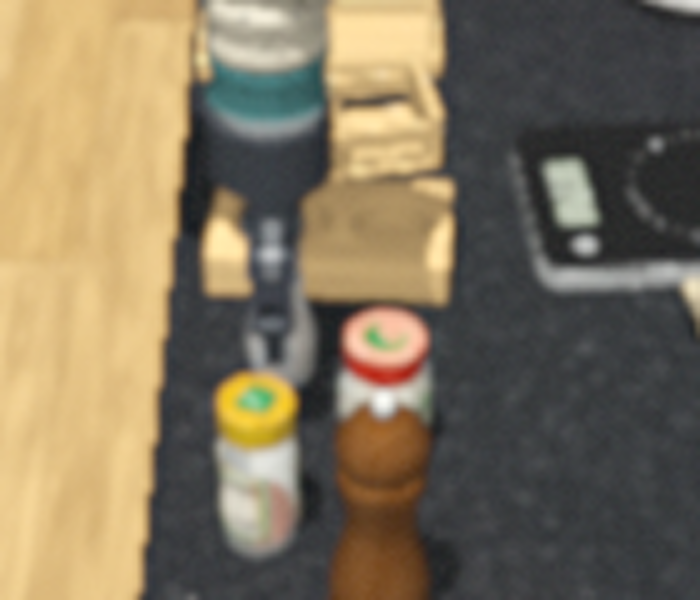

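```bash
python3 - <<'E'
from fit import *
S=read_camera('side')
z=lambda p:np.round((p-[240,150]+.5)*5-.5)
print(z(proj(S,[(.4222,-.1115,.04),(.4222,-.1115,.06),(.4215,-.0663,.0),(.4215,-.0663,.04),(.4265,-.0663,.04),(.4215,-.0663,.085)])))
E
```

```text
[[277. 370.]
 [277. 345.]
 [279. 368.]
 [277. 321.]
 [285. 321.]
 [276. 266.]]
```

Request:
jog_arm(
  moves=[0.003,0,0,0,0,0,100,0,0,0,0,0,0,0,0,0,0,0,0,0,0,0,0,0,0,0,0,0,0,0,0,0,0,0,0,0,0,0,0,0,0,0,0,0,0,0,0,0,0,0,0,0,0,0,0,0],
  newtons=30,
)

```text
clock: 5.52
tcp_pos: [0.4242, -0.0652, 0.0316]
eef_rot: [0.002, -3.142, 0.001]
force: [-1.9, -1.0, 6.1]
opening: 0.454
grip_force: 30.0
```

Request:
jog_arm(
  moves=[0,0,0.01,0,0,0,0,0,0,0.02,0,0,0,0,0,0,0.03,0,0,0,0,0,0,0.02,0,0,0,0,0,0,0,0,0,0,0],
)

```text
clock: 6.15
tcp_pos: [0.4258, -0.0652, 0.1129]
eef_rot: [-0.002, 3.138, -0.001]
force: [-0.3, -0.4, -1.0]
opening: 0.453
grip_force: 30.2
```

```bash
python3 - <<'E'
from fit import *
S=read_camera('side');o=get_obs();print(o['tcp_pos'],o['force'],o['opening'])
z=lambda p:np.round((p-[240,120]+.5)*5-.5)
x,y,_=o['tcp_pos']
print(z(proj(S,[(x,-.0663,.08),(x,-.0663,.15),(x,-.09,.12)])))
cv2.imwrite('pics/s3.png',cv2.resize(S['img'][120:240,240:380],None,fx=5,fy=5,interpolation=cv2.INTER_CUBIC)[:,:,::-1])
E
```

```text
[ 0.42463798 -0.06492844  0.11171025] [ 0.12768112  0.5226408  -1.87424842] 0.45381172277565557
[[281. 422.]
 [279. 331.]
 [279. 396.]]
```

View pics/s3.png

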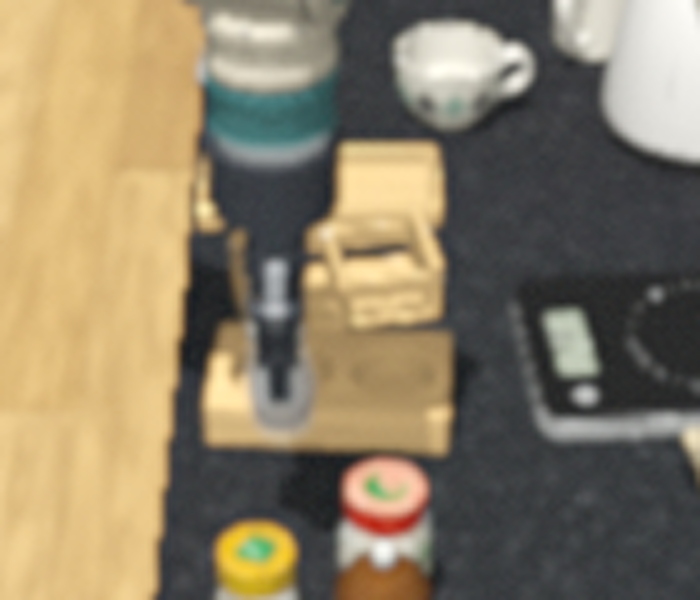

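Request:
jog_arm(
  moves=[0.019,0.028,0,0,0,0,0,0.019,0.029,0,0,0,0,0,0.019,0.028,0,0,0,0,0,0.019,0.028,0,0,0,0,0,0,0,-0.02,0,0,0,0,0,0,-0.015,0,0,0,0,0,0,0,0,0,0,0,0,0,0,0,0,0,0],
)

```text
clock: 7.2
tcp_pos: [0.4998, 0.0478, 0.0761]
eef_rot: [0.001, -3.141, -0.0]
force: [0.3, -0.4, -0.4]
opening: 0.456
grip_force: 30.3
```

```bash
python3 - <<'E'
from fit import *
S=read_camera('side');T=read_camera('top');o=get_obs();print(o['tcp_pos'],o['force'],o['opening'],o['eef_rot'])
a=cv2.resize(S['img'][140:220,270:350],None,fx=5,fy=5,interpolation=cv2.INTER_CUBIC)
b=cv2.resize(T['img'][160:240,290:370],None,fx=5,fy=5,interpolation=cv2.INTER_CUBIC)
for p,(x0,y0),im in((S,(270,140),a),(T,(290,160),b)):
    t=np.linspace(0,6.28,60)
    for r,z,col in((.0275,.03,(255,0,0)),(.022,.045,(0,255,0))):
        q=(proj(p,np.c_[.497+r*np.cos(t),.0476+r*np.sin(t),0*t+z])-[x0,y0]+.5)*5-.5
        cv2.polylines(im,[q.astype(np.int32)],True,col,1)
cv2.imwrite('pics/s4.png',np.hstack([a,b])[:,:,::-1])
E
```

```text
[0.50063061 0.04778165 0.07687723] [ 0.59282419  0.24233073 -0.30100081] 0.4552740046621031 [-8.99034617e-04  3.14045473e+00  2.08300244e-05]
```

View pics/s4.png

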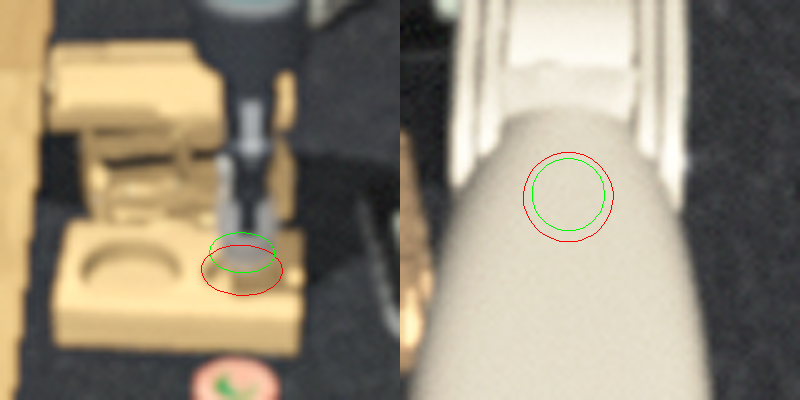

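Request:
jog_arm(
  moves=[-0.001,0,-0.01,0,0,0,0,0,0,-0.01,0,0,0,0,0,0,-0.008,0,0,0,0,0,0,-0.006,0,0,0,0,0,0,0,0,0,0,0,0,0,0,0,0,0,0],
)

```text
clock: 8.05
tcp_pos: [0.4994, 0.0481, 0.0424]
eef_rot: [-0.002, 3.141, -0.0]
force: [-0.7, 0.1, -0.8]
opening: 0.46
grip_force: 30.3
```

Request:
jog_arm(
  moves=[0,0,-0.002,0,0,0,0,0,0,0,0,0,0,0,0,0,0,0,0,0,60,0,0,0,0,0,0,90,0,0,0,0,0,0,90,0,0,0.02,0,0,0,90,0,0,0.05,0,0,0,100,0,0,0.05,0,0,0,100,0,-0.05,0.05,0,0,0,100,0,-0.05,0.04,0,0,0,100],
)

```text
clock: 9.3
tcp_pos: [0.4995, -0.0454, 0.2457]
eef_rot: [-0.005, 3.139, -0.001]
force: [1.4, -0.2, 0.4]
opening: 0.996
grip_force: 0.0
```

Request:
jog_arm(
  moves=[-0.003,-0.043,0,0,0,0,100,-0.003,-0.044,0,0,0,0,100,-0.003,-0.044,0,0,0,0,100,-0.003,-0.044,0,0,0,0,100,-0.003,-0.043,0,0,0,0,100,0,0,0,0,0,0,100,0,0,0,0,0,0,100,0,0,0,0,0,0,100],
)

```text
clock: 10.3
tcp_pos: [0.4841, -0.2618, 0.2435]
eef_rot: [0.004, -3.141, -0.001]
force: [0.3, 0.1, -0.2]
opening: 1.0
grip_force: 0.0
```

```bash
python3 - <<'E'
from fit import *
S=read_camera('side');o=get_obs();print(o['tcp_pos'],o['force'],o['eef_rot'])
a=cv2.resize(S['img'][150:290,240:390],None,fx=4,fy=4,interpolation=cv2.INTER_CUBIC)
cv2.imwrite('pics/s5.png',a[:,:,::-1])
x,y,z=o['tcp_pos'];print((proj(S,[(x,y-.0425,z+.013),(.4815,-.2695,.15),(.4865,-.2695,.15)])-[240,150])*4)
for t in('salt_shaker',):
  for r in regions_of(t,S): print(r['score'],r['centre'],onz(S,r['centre'],.06))
E
```

```text
[ 0.48423712 -0.26173507  0.24356474] [ 0.70355018  1.28030624 -0.52950832] [ 4.25027573e-03 -3.14146885e+00 -4.90842346e-04]
[[313.81628325 245.72260429]
 [305.15987983 336.11879613]
 [313.00823045 336.05189489]]
```

View pics/s5.png

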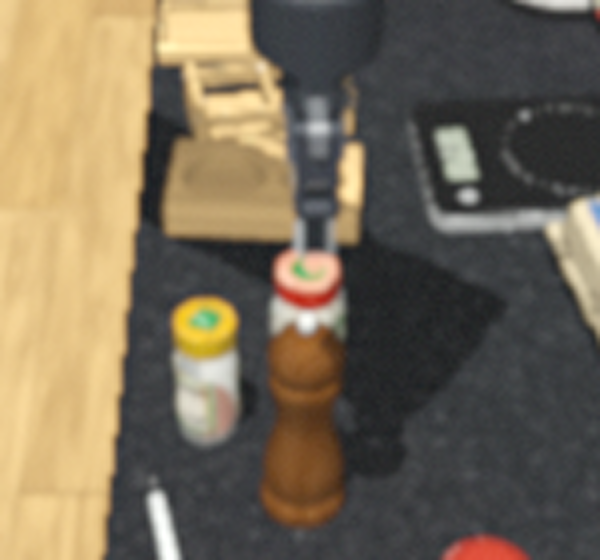

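Request:
jog_arm(
  moves=[-0.002,-0.008,0,0,0,0,100,0,0,-0.03,0,0,0,100,0,0,-0.035,0,0,0,100,0,0,-0.035,0,0,0,100,0,0,-0.026,0,0,0,100,0,0,0,0,0,0,100,0,0,0,0,0,0,70,0,0,0,0,0,0,0,0,0,0,0,0,0,0,0,0,0,0,0,0,0],
  newtons=40,
)

```text
clock: 11.65
tcp_pos: [0.4836, -0.2717, 0.1196]
eef_rot: [-0.002, 3.138, -0.003]
force: [0.6, 1.0, 7.4]
opening: 0.55
grip_force: 41.0
```

Request:
jog_arm(
  moves=[0,0,0,0,0,0,0,0,0,0,0,0,0,0,0,0,0,0,0,0,0],
)

```text
clock: 12.02
tcp_pos: [0.4836, -0.2717, 0.1196]
eef_rot: [-0.002, 3.138, -0.003]
force: [0.9, 1.5, 5.4]
opening: 0.551
grip_force: 41.0
```

Request:
jog_arm(
  moves=[0,0,0.01,0,0,0,0,0,0,0.02,0,0,0,0,0,0,0.03,0,0,0,0,0,0,0.03,0,0,0,0,0,0,0.03,0,0,0,0,0,0,0.015,0,0,0,0,0,0,0,0,0,0,0],
)

```text
clock: 12.9
tcp_pos: [0.4827, -0.2713, 0.2535]
eef_rot: [-0.002, 3.14, -0.002]
force: [0.2, 0.2, -1.8]
opening: 0.548
grip_force: 41.4
```

Request:
jog_arm(
  moves=[-0.004,0.024,0,0,0,0,0,-0.007,0.04,0,0,0,0,0,-0.007,0.04,0,0,0,0,0,-0.007,0.04,0,0,0,0,0,-0.007,0.04,0,0,0,0,0,-0.007,0.04,0,0,0,0,0,-0.007,0.04,0,0,0,0,0,-0.007,0.03,0,0,0,0,0,-0.004,0.02,0,0,0,0,0,-0.002,0.01,0,0,0,0,0],
)

```text
clock: 14.15
tcp_pos: [0.4211, 0.0546, 0.2511]
eef_rot: [0.005, -3.138, -0.0]
force: [-0.3, -0.5, -2.0]
opening: 0.554
grip_force: 41.6
```

Request:
jog_arm(
  moves=[0,0,-0.025,0,0,0,0,0,0,-0.03,0,0,0,0,0,0,-0.025,0,0,0,0,0,0,-0.015,0,0,0,0,0,0,0,0,0,0,0,0,0,0,0,0,0,0],
)

```text
clock: 14.9
tcp_pos: [0.4239, 0.053, 0.1583]
eef_rot: [-0.002, 3.14, -0.0]
force: [0.6, -0.3, -1.6]
opening: 0.548
grip_force: 41.6
```

```bash
python3 - <<'E'
from fit import *
S=read_camera('side');o=get_obs();print(o['tcp_pos'],o['force'],o['opening'],o['eef_rot'])
x0,y0=250,130
a=cv2.resize(S['img'][y0:y0+100,x0:x0+110],None,fx=5,fy=5,interpolation=cv2.INTER_CUBIC)
t=np.linspace(0,6.28,60)
for r,z,col in((.035,.03,(255,0,0)),(.029,.04,(0,255,0))):
    q=(proj(S,np.c_[.422+r*np.cos(t),.0533+r*np.sin(t),0*t+z])-[x0,y0]+.5)*5-.5
    cv2.polylines(a,[q.astype(np.int32)],True,col,1)
cv2.imwrite('pics/s6.png',a[:,:,::-1])
E
```

```text
[0.42418943 0.0530527  0.15861073] [ 0.12255127  0.19001542 -1.44721578] 0.5472464110782111 [-1.77202581e-03  3.13948173e+00 -9.53416107e-05]
```

View pics/s6.png

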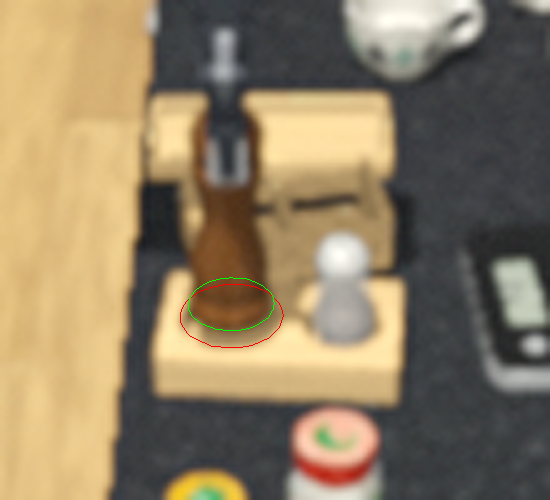

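Request:
jog_arm(
  moves=[0.001,0,-0.01,0,0,0,0,0,0,-0.009,0,0,0,0,0,0,-0.006,0,0,0,0,0,0,-0.004,0,0,0,0,0,0,0,0,0,0,0,0,0,0,0,0,0,0],
)

```text
clock: 15.7
tcp_pos: [0.4243, 0.0531, 0.1286]
eef_rot: [-0.002, 3.141, -0.0]
force: [0.7, 0.8, -1.3]
opening: 0.549
grip_force: 41.6
```

Request:
jog_arm(
  moves=[0,0,-0.001,0,0,0,0,0,0,0,0,0,0,0,0,0,0,0,0,0,65,0,0,0,0,0,0,100,0,0,0,0,0,0,100,0,0,0.02,0,0,0,100,0,0,0.05,0,0,0,100,0,0,0.035,0,0,0,100,0.015,-0.05,0,0,0,0,100,0.015,-0.05,0,0,0,0,100],
)

```text
clock: 16.95
tcp_pos: [0.4552, -0.0477, 0.2337]
eef_rot: [-0.005, 3.139, -0.001]
force: [0.6, 0.5, -1.1]
opening: 1.002
grip_force: 0.0
```

Request:
jog_arm(
  moves=[0.015,-0.05,0,0,0,0,100,0.015,-0.04,0,0,0,0,100,0.003,-0.007,-0.03,0,0,0,100,0,0,0,0,0,0,100,0,0,0,0,0,0,100],
)

```text
clock: 17.58
tcp_pos: [0.487, -0.1434, 0.203]
eef_rot: [0.003, -3.141, -0.0]
force: [-0.7, 0.7, -0.3]
opening: 0.997
grip_force: 0.0
```

Request:
jog_arm(
  moves=[0,0,-0.04,0,0,0,100,0,0,-0.04,0,0,0,100,0,0,-0.04,0,0,0,100,0,0,-0.038,0,0,0,100,0,0,0,0,0,0,100,0,0,0,0,0,0,70,0,0,0,0,0,0,0,0,0,0,0,0,0,0,0,0,0,0,0,0,0,0,0,0,0,0,0,0],
  newtons=35,
)

```text
clock: 18.82
tcp_pos: [0.4893, -0.1445, 0.0471]
eef_rot: [-0.002, 3.137, -0.002]
force: [-0.2, 1.6, 7.0]
opening: 0.587
grip_force: 36.2
```

Request:
jog_arm(
  moves=[0,0,0,0,0,0,0,0,0,0.01,0,0,0,0,0,0,0.02,0,0,0,0,0,0,0.03,0,0,0,0,0,0,0.03,0,0,0,0,0,0,0.03,0,0,0,0,0,0,0,0,0,0,0],
)

```text
clock: 19.7
tcp_pos: [0.4895, -0.145, 0.168]
eef_rot: [-0.002, 3.135, -0.005]
force: [-0.7, -0.0, -0.0]
opening: 0.589
grip_force: 36.9
```

```bash
python3 - <<'E'
from fit import *
S=read_camera('side');o=get_obs();print(o['tcp_pos'],o['force'],o['opening'],o['eef_rot'])
x0,y0=250,120
a=cv2.resize(S['img'][y0:y0+150,x0:x0+130],None,fx=4,fy=4,interpolation=cv2.INTER_CUBIC)
cv2.imwrite('pics/s7.png',a[:,:,::-1])
E
```

```text
[ 0.4881781  -0.14440582  0.16611849] [-0.39083301  1.14492186 -2.39908831] 0.5869706524757144 [-1.78768986e-03  3.13836855e+00 -2.40514230e-03]
```

View pics/s7.png

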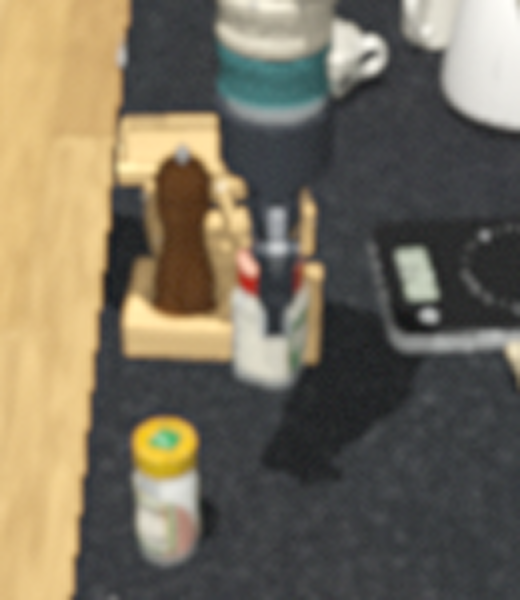

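Request:
jog_arm(
  moves=[0.001,0.023,0,0,0,0,0,0.001,0.04,0,0,0,0,0,0.001,0.04,0,0,0,0,0,0.001,0.04,0,0,0,0,0,0.001,0.04,0,0,0,0,0,0.001,0.04,0,0,0,0,0,0,0.04,0,0,0,0,0,0,0.03,0,0,0,0,0,0,0.02,0,0,0,0,0,0,0.01,0,0,0,0,0],
)

```text
clock: 21.0
tcp_pos: [0.4919, 0.1797, 0.163]
eef_rot: [0.004, -3.139, 0.001]
force: [-0.1, -0.9, 0.0]
opening: 0.592
grip_force: 36.9
```

```bash
python3 - <<'E'
from fit import *
np.set_printoptions(precision=4,suppress=True)
S=read_camera('side');T=read_camera('top');o=get_obs();print(o['tcp_pos'],o['force'],o['opening'],o['eef_rot'])
u=lambda z,ox,oy:((z[0]+.5)/5-.5+ox,(z[1]+.5)/5-.5+oy)
for z in((357,252),(375,360)): print(onz(T,u(z,210,150),.04),onz(T,u(z,210,150),.006))
im=cv2.imread('pics/t0.png')[:,:,::-1]
V=cv2.cvtColor(im,cv2.COLOR_RGB2GRAY);m=(V>120).astype(np.uint8);m[247:]=0
k,l,st,ce=cv2.connectedComponentsWithStats(m)
i=[i for i in range(1,k) if st[i,4]>600 and 262<ce[i,0]<300 and ce[i,1]>180][0]
b=(l==i).astype(np.uint8);cs=cv2.findContours(b,0,2)[0];cv2.drawContours(b,cs,-1,1,-1)
P=box(.078,.142,.04)+[(sx*.039,sy*.071,.05) for sx in(-1,1) for sy in(-1,1)]
print(fit(P,[(T,b.astype(float))],np.array([.46,.173,1.75]),True))
E
```

```text
[0.4924 0.1794 0.1635] [-0.1502 -0.5031 -1.5804] 0.5873394541773871 [ 0.0036 -3.1398  0.0008]
[0.4934 0.1764 0.04  ] [0.4968 0.1799 0.006 ]
[0.4275 0.1651 0.04  ] [0.4291 0.1683 0.006 ]
(array([0.4597, 0.1727, 1.7501]), np.float64(0.05135848761815483))
```

Request:
jog_arm(
  moves=[0,0,-0.03,0,0,0,0,0,0,-0.025,0,0,0,0,0,0,0,0,0,0,0,0,0,0,0,0,0,0],
)

```text
clock: 21.6
tcp_pos: [0.4937, 0.1787, 0.1102]
eef_rot: [-0.001, 3.141, 0.0]
force: [0.6, 0.3, -0.5]
opening: 0.587
grip_force: 36.9
```

```bash
python3 - <<'E'
from fit import *
np.set_printoptions(precision=4,suppress=True)
S=read_camera('side');o=get_obs();print(o['tcp_pos'],o['force'],o['eef_rot'])
x0,y0=260,110
a=cv2.resize(S['img'][y0:y0+100,x0:x0+110],None,fx=5,fy=5,interpolation=cv2.INTER_CUBIC)
t=np.linspace(0,6.28,60)
c,s=np.cos(1.75),np.sin(1.75)
def pl(W,col): cv2.polylines(a,[((proj(S,W)-[x0,y0]+.5)*5-.5).astype(np.int32)],True,col,1)
pl(np.c_[.4925+.023*np.cos(t),.1785+.023*np.sin(t),0*t+o['tcp_pos'][2]-.0465],(0,255,0))
for yy in(-.033,.033):
    B=np.array([(-.03,yy-.03),(.03,yy-.03),(.03,yy+.03),(-.03,yy+.03)])
    pl(np.c_[.46+c*B[:,0]-s*B[:,1],.1729+s*B[:,0]+c*B[:,1],[.04]*4],(255,0,0))
cv2.imwrite('pics/s8.png',a[:,:,::-1])
E
```

```text
[0.4942 0.1789 0.1107] [ 0.3635  0.4022 -0.2276] [-0.0009  3.1397  0.0004]
```

View pics/s8.png

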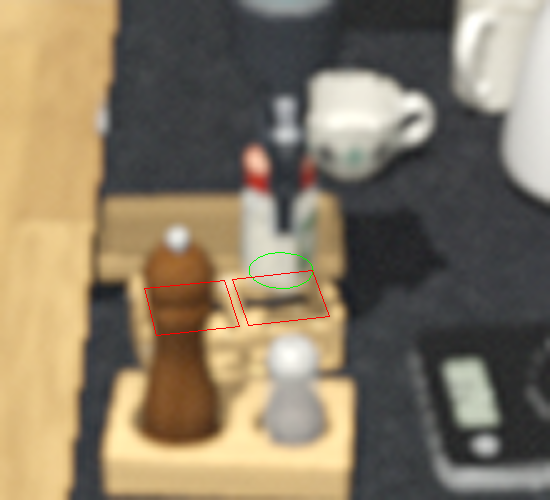

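Request:
jog_arm(
  moves=[0.001,0,-0.015,0,0,0,0,0,0,-0.015,0,0,0,0,0,0,-0.012,0,0,0,0,0,0,-0.008,0,0,0,0,0,0,-0.005,0,0,0,0,0,0,0,0,0,0,0,0,0,0,0,0,0,0],
)

```text
clock: 22.52
tcp_pos: [0.4946, 0.1792, 0.0549]
eef_rot: [-0.002, 3.141, 0.0]
force: [0.7, 0.6, -1.1]
opening: 0.591
grip_force: 36.9
```

Request:
jog_arm(
  moves=[0,0,-0.002,0,0,0,0,0,0,0,0,0,0,0,0,0,0,0,0,0,70,0,0,0,0,0,0,90,0,0,0,0,0,0,90,0,0,0.03,0,0,0,90,0,0,0.05,0,0,0,100,0,0,0.05,0,0,0,100,0,0,0.04,0,0,0,100,-0.009,-0.044,0,0,0,0,100],
)

```text
clock: 23.78
tcp_pos: [0.4889, 0.1366, 0.2271]
eef_rot: [-0.008, 3.132, 0.003]
force: [-0.3, -0.4, -1.7]
opening: 0.998
grip_force: 0.0
```

Request:
jog_arm(
  moves=[-0.009,-0.05,0,0,0,0,100,-0.009,-0.05,0,0,0,0,100,-0.009,-0.05,0,0,0,0,100,-0.009,-0.05,0,0,0,0,100,-0.009,-0.05,0,0,0,0,100,-0.009,-0.05,0,0,0,0,100,-0.009,-0.04,0,0,0,0,100,-0.008,0,0,0,0,0,100,0,0,0,0,0,0,100,0,0,0,0,0,0,100],
)

```text
clock: 25.02
tcp_pos: [0.4142, -0.2039, 0.2225]
eef_rot: [-0.004, 3.142, 0.001]
force: [-0.0, -0.4, 0.1]
opening: 0.999
grip_force: 0.0
```

```bash
python3 - <<'E'
from fit import *
np.set_printoptions(precision=4,suppress=True)
S=read_camera('side');T=read_camera('top');o=get_obs();print(o['tcp_pos'],o['force'],o['eef_rot'],o['joint_positions'])
for n in('pepper_mill','salt_shaker','spice_jar_b'):
  for k,p in(('T',T),('S',S)):
    for r in regions_of(n,p)[:2]:
      g=onz(p,r['centre'],.06)
      try: f=fit([(x,y,z+.007) for x,y,z in M[n]],[(p,r['mask'].astype(float))],np.array([g[0],g[1],0]),False)
      except Exception as e: f=e
      print(n,k,round(r['score'],2),np.round(r['centre']),g,f)
E
```

```text
[ 0.4145 -0.2039  0.2225] [-0.4931  0.8713  0.2692] [-0.0046  3.1415  0.0002] [-0.5974 -0.0099 -0.3759  1.2048  0.0002 -0.6004]
pepper_mill T 0.82 [324. 224.] [0.4193 0.046  0.06  ] (array([0.4211, 0.0529]), np.float64(0.08124789434674212))
pepper_mill T 0.57 [326. 199.] [0.4948 0.04   0.06  ] (array([0.4809, 0.0474]), np.float64(1.176691176470588))
pepper_mill S 0.61 [298. 182.] [0.428  0.0727 0.06  ] (array([0.4311, 0.0769]), np.float64(1.4367829843801927))
pepper_mill S 0.41 [308. 176.] [0.4646 0.1083 0.06  ] (array([0.4681, 0.1584]), np.float64(2.2752412075941484))
salt_shaker T 0.51 [324. 201.] [0.4888 0.044  0.06  ] (array([0.4958, 0.0469]), np.float64(0.2590686274509804))
salt_shaker S 0.72 [319. 190.] [0.4984 0.031  0.06  ] (array([0.4974, 0.072 ]), np.float64(0.8369810494030014))
spice_jar_b T 0.8 [280. 198.] [0.4977 0.1771 0.06  ] (array([0.49  , 0.1771]), np.float64(0.11385979049153909))
spice_jar_b T 0.54 [408. 233.] [ 0.392  -0.2022  0.06  ] (array([ 0.3964, -0.1918]), np.float64(3.585110294117647))
spice_jar_b S 0.66 [290. 241.] [ 0.4109 -0.2053  0.06  ] (array([ 0.4153, -0.2046]), np.float64(0.1952890247007894))
spice_jar_b S 0.59 [314. 166.] [0.4869 0.1729 0.06  ] (array([0.4933, 0.1924]), np.float64(0.35036722592817193))
```

Request:
jog_arm(
  moves=[-0.001,-0.001,-0.04,0,0,0,100,0,0,-0.045,0,0,0,100,0,0,-0.045,0,0,0,100,0,0,-0.042,0,0,0,100,0,0,0,0,0,0,100,0,0,0,0,0,0,60,0,0,0,0,0,0,0,0,0,0,0,0,0,0,0,0,0,0,0,0,0,0,0,0,0,0,0,0],
  newtons=35,
)

```text
clock: 26.68
tcp_pos: [0.4149, -0.2063, 0.0526]
eef_rot: [-0.002, 3.138, -0.001]
force: [0.5, 2.0, 6.4]
opening: 0.48
grip_force: 34.2
```

Request:
jog_arm(
  moves=[0,0,0,0,0,0,0,0,0,0,0,0,0,0],
)

```text
clock: 26.92
tcp_pos: [0.4149, -0.2063, 0.0526]
eef_rot: [-0.002, 3.138, -0.001]
force: [-0.1, 2.6, 5.2]
opening: 0.476
grip_force: 34.2
```

Request:
jog_arm(
  moves=[0,0,0.01,0,0,0,0,0,0,0.02,0,0,0,0,0,0,0.03,0,0,0,0,0,0,0.04,0,0,0,0,0,0,0.04,0,0,0,0,0,0,0.04,0,0,0,0,0,0,0.02,0,0,0,0,0,0,0,0,0,0,0],
)

```text
clock: 27.92
tcp_pos: [0.4143, -0.2068, 0.2531]
eef_rot: [-0.002, 3.137, -0.005]
force: [0.1, -0.9, -1.3]
opening: 0.476
grip_force: 35.1
```

Request:
jog_arm(
  moves=[0.001,0.023,0,0,0,0,0,0.002,0.05,0,0,0,0,0,0.002,0.05,0,0,0,0,0,0.002,0.05,0,0,0,0,0,0.002,0.05,0,0,0,0,0,0.002,0.05,0,0,0,0,0,0.002,0.05,0,0,0,0,0,0.001,0.03,0,0,0,0,0,0,0.015,0,0,0,0,0,0,0.005,0,0,0,0,0],
)

```text
clock: 29.18
tcp_pos: [0.4265, 0.1672, 0.2497]
eef_rot: [0.003, -3.14, 0.001]
force: [0.8, 0.0, -1.1]
opening: 0.479
grip_force: 35.3
```

Request:
jog_arm(
  moves=[0,0,-0.03,0,0,0,0,0,0,-0.04,0,0,0,0,0,0,-0.04,0,0,0,0,0,0,-0.025,0,0,0,0,0,0,0,0,0,0,0,0,0,0,0,0,0,0],
)

```text
clock: 29.92
tcp_pos: [0.4281, 0.1667, 0.1165]
eef_rot: [-0.0, 3.14, 0.0]
force: [1.1, -0.6, -0.3]
opening: 0.478
grip_force: 35.3
```

```bash
python3 - <<'E'
from fit import *
np.set_printoptions(precision=4,suppress=True)
S=read_camera('side');o=get_obs();print(o['tcp_pos'],o['force'],o['opening'],o['eef_rot'])
E
```

```text
[0.4286 0.1669 0.117 ] [ 0.505   0.5319 -0.9936] 0.4735372520256878 [-0.0005  3.139   0.0007]
```

Request:
jog_arm(
  moves=[0,0,-0.015,0,0,0,0,0,0,-0.015,0,0,0,0,0,0,-0.012,0,0,0,0,0,0,-0.008,0,0,0,0,0,0,-0.005,0,0,0,0,0,0,0,0,0,0,0,0,0,0,0,0,0,0],
)

```text
clock: 30.85
tcp_pos: [0.4276, 0.1672, 0.0609]
eef_rot: [-0.002, 3.141, 0.0]
force: [1.1, -0.3, -0.9]
opening: 0.477
grip_force: 35.3
```

Request:
jog_arm(
  moves=[0,0,-0.002,0,0,0,0,0,0,0,0,0,0,0,0,0,0,0,0,0,65,0,0,0,0,0,0,90,0,0,0,0,0,0,90,0,0,0.03,0,0,0,90,0,0,0.05,0,0,0,90,0,0,0.05,0,0,0,90,0,0,0.05,0,0,0,60,0,0,0,0,0,0,60],
)

```text
clock: 32.1
tcp_pos: [0.4306, 0.1679, 0.2435]
eef_rot: [-0.002, 3.132, 0.004]
force: [0.5, -0.1, -1.7]
opening: 0.601
grip_force: 0.0
```

Request:
jog_arm(
  moves=[-0.004,-0.049,0,0,0,-0.134,60,-0.004,-0.049,0,0,0,-0.134,60,-0.004,-0.049,0,0,0,-0.134,60,-0.004,-0.049,0,0,0,-0.134,60,-0.004,-0.049,0,0,0,-0.134,60,-0.004,-0.049,0,0,0,-0.134,60,-0.004,-0.049,0,0,0,-0.134,60,-0.004,-0.049,0,0,0,-0.134,60,-0.004,-0.049,0,0,0,-0.134,60,-0.004,-0.049,0,0,0,-0.134,60],
)

```text
clock: 33.35
tcp_pos: [0.3863, -0.324, 0.2373]
eef_rot: [-1.954, -2.458, -0.001]
force: [0.7, 0.3, 0.0]
opening: 0.603
grip_force: 0.0
```

Request:
jog_arm(
  moves=[0,0,-0.04,0,0,0,50,0,0,-0.04,0,0,0,50,0,0,-0.04,0,0,0,40,0,0,0,0,0,0,40,0,0,0,0,0,0,40],
)

```text
clock: 33.98
tcp_pos: [0.3875, -0.3232, 0.1192]
eef_rot: [1.949, 2.463, -0.0]
force: [0.5, 0.1, 0.5]
opening: 0.398
grip_force: 0.0
```

```bash
python3 - <<'E'
from fit import *
np.set_printoptions(precision=4,suppress=True)
S=read_camera('side');o=get_obs();print(o['tcp_pos'],o['force'],o['opening'],o['eef_rot'],o['joint_positions'])
R=cv2.Rodrigues(o['eef_rot'])[0];print('yaw',np.degrees(np.arctan2(R[1,1],R[0,1])))
v=cv2.inRange(S['img'][262:316,268:300],(170,170,170),(255,255,255));pts=cv2.findNonZero(v)
if pts is not None:
    pts=pts[:,0]+[268,262];a,b=pts[pts[:,1].argmin()],pts[pts[:,1].argmax()]
    print(a,b,onz(S,a.astype(float),.008),onz(S,b.astype(float),.008))
E
```

```text
[ 0.3881 -0.3238  0.1201] [-0.2584 -0.4718 -0.5365] 0.4031636248844046 [ 1.9476  2.4618 -0.0007] [-0.8233  0.1527 -0.431   0.9845 -0.      0.5154]
yaw 13.301297331435855
[280 281] [286 310] [ 0.3843 -0.3039  0.008 ] [ 0.4038 -0.3952  0.008 ]
```

Request:
jog_arm(
  moves=[0,-0.001,-0.04,0,0,0,40,0,0,-0.04,0,0,0,40,0,0,-0.025,0,0,0,40,0,0,-0.011,0,0,0,40,0,0,0,0,0,0,25,0,0,0,0,0,0,0,0,0,0,0,0,0,0,0,0,0,0,0,0,0,0,0,0,0,0,0,0],
  newtons=20,
)

```text
clock: 35.15
tcp_pos: [0.3884, -0.3251, 0.004]
eef_rot: [1.947, 2.461, -0.001]
force: [0.5, 0.7, 7.0]
opening: 0.098
grip_force: 20.7
```

Request:
jog_arm(
  moves=[0,0,0.01,0,0,0,0,0,0,0.03,0,0,0,0,0,0,0.04,0,0,0,0,0,0,0.04,0,0,0,0,0,0,0.05,0,0,0,0,0,0,0.05,0,0,0,0,0,0,0.02,0,0,0,0,0,0,0,0,0,0,0],
)

```text
clock: 36.15
tcp_pos: [0.3879, -0.3247, 0.2448]
eef_rot: [1.947, 2.46, -0.001]
force: [0.6, -0.3, -1.0]
opening: 0.094
grip_force: 20.0
```

Request:
jog_arm(
  moves=[0.005,0.05,0,0,0,0.1,0,0.005,0.05,0,0,0,0.1,0,0.005,0.05,0,0,0,0.1,0,0.005,0.05,0,0,0,0.1,0,0.005,0.05,0,0,0,0.1,0,0.005,0.05,0,0,0,0.1,0,0.005,0.05,0,0,0,0.1,0,0.005,0.05,0,0,0,0.1,0,0.005,0.05,0,0,0,0.1,0,0.005,0.05,0,0,0,0.1,0],
)

```text
clock: 37.4
tcp_pos: [0.4357, 0.1774, 0.2406]
eef_rot: [-0.524, -3.095, 0.002]
force: [0.7, 0.4, -0.6]
opening: 0.095
grip_force: 20.1
```

Request:
jog_arm(
  moves=[0.005,0.05,0,0,0,0.1,0,0.005,0.05,0,0,0,0.1,0,0,0.04,0,0,0,0.1,0,0,0,0,0,0,0.044,0,0,0,-0.04,0,0,0,0,0,0,-0.04,0,0,0,0,0,0,-0.04,0,0,0,0,0,0,0,0,0,0,0,0,0,0,0,0,0,0],
)

```text
clock: 38.52
tcp_pos: [0.4472, 0.3161, 0.1228]
eef_rot: [0.008, -3.141, 0.0]
force: [0.2, 0.7, -0.2]
opening: 0.095
grip_force: 20.1
```

```bash
python3 - <<'E'
from fit import *
np.set_printoptions(precision=4,suppress=True)
S=read_camera('side');T=read_camera('top');o=get_obs();print(o['tcp_pos'],o['force'],o['opening'],o['eef_rot'],o['grip_force'])
a=cv2.resize(S['img'][80:200,230:380],None,fx=4,fy=4,interpolation=cv2.INTER_CUBIC)
cv2.imwrite('pics/s9.png',a[:,:,::-1])
for p,n in((S,'S'),(T,'T')):
  for r in regions_of('pen',p)[:2]:print(n,r['score'],r['centre'],onz(p,r['centre'],o['tcp_pos'][2]))
E
```

```text
[0.4485 0.3168 0.1244] [-0.2254  0.3413 -0.3897] 0.09663646360708408 [-0.0082  3.1387  0.0024] 20.062333426612895
S 0.57 [293.2, 131.9] [0.4096 0.3033 0.1244]
S 0.23 [300.3, 155.3] [0.4375 0.1406 0.1244]
```

View pics/s9.png

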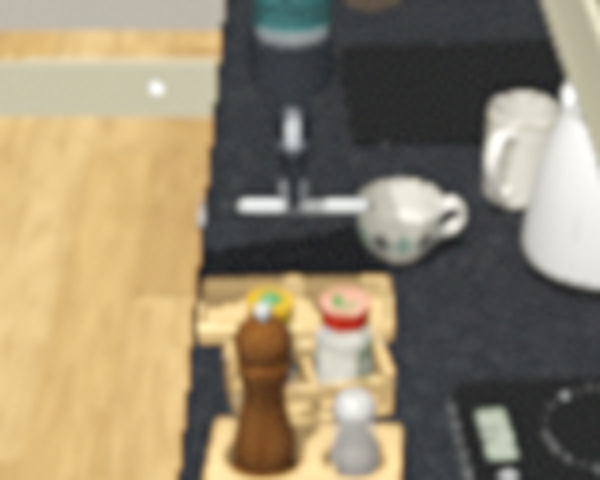

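Request:
jog_arm(
  moves=[0,-0.003,-0.04,0,0,0,0,0,0,-0.035,0,0,0,0,0,0,-0.02,0,0,0,0,0,0,-0.01,0,0,0,0,0,0,-0.005,0,0,0,0,0,0,0,0,0,0,0,0,0,0,0,0,0,0],
)

```text
clock: 39.6
tcp_pos: [0.448, 0.3136, 0.0135]
eef_rot: [-0.008, 3.14, 0.001]
force: [0.1, 0.5, -0.2]
opening: 0.094
grip_force: 20.1
```

Request:
jog_arm(
  moves=[0,0,-0.003,0,0,0,0,0,0,0,0,0,0,0,0,0,0,0,0,0,15,0,0,0,0,0,0,30,0,0,0,0,0,0,30,0,0,0.02,0,0,0,30,0,0,0.05,0,0,0,30,0,0,0.05,0,0,0,30,0,0,0.05,0,0,0,30,0,0,0.05,0,0,0,30],
)

```text
clock: 40.85
tcp_pos: [0.4469, 0.313, 0.2313]
eef_rot: [-0.008, 3.141, 0.0]
force: [-0.1, 0.7, -1.1]
opening: 0.295
grip_force: 0.0
```

Request:
jog_arm(
  moves=[-0.018,0.05,0,0,0,0,30,-0.018,0.05,0,0,0,0,30,-0.018,0.05,0,0,0,0,30,-0.018,0.05,0,0,0,0,30,-0.018,0.05,0,0,0,0,30,0,0,0,0,0,0,30,0,0,0,0,0,0,30],
)

```text
clock: 41.72
tcp_pos: [0.357, 0.5627, 0.2291]
eef_rot: [0.009, -3.141, 0.002]
force: [0.0, -0.6, -0.5]
opening: 0.3
grip_force: 0.0
```

```bash
python3 - <<'E'
from fit import *
np.set_printoptions(precision=4,suppress=True)
S=read_camera('side');T=read_camera('top');o=get_obs();print(o['tcp_pos'],o['force'])
for n,h in(('pepper_mill',.008),('salt_shaker',.008),('spice_jar_a',.006),('pen',0),('cup',0),('egg_timer',0)):
  for k,p in(('T',T),('S',S)):
    for r in regions_of(n,p)[:2]:
      f=''
      g=onz(p,r['centre'],.01 if n=='pen' else 0 if n in('cup','egg_timer') else .06)
      if n in M: f=fit([(x,y,z+h) for x,y,z in M[n]],[(p,r['mask'].astype(float))],np.array([g[0],g[1],0]),False)
      if n=='pen': b=np.argwhere(r['mask']);f=(b.min(0),b.max(0))
      print(n,k,round(r['score'],2),np.round(r['centre']),g,f)
a=cv2.resize(T['img'][160:250,200:345],None,fx=4,fy=4,interpolation=cv2.INTER_CUBIC)
b=cv2.resize(S['img'][130:215,260:405],None,fx=4,fy=4,interpolation=cv2.INTER_CUBIC)
# coarse numeric pen check: brightest whitish (low saturation) pixels in the tray
hsv=cv2.cvtColor(T['img'],cv2.COLOR_RGB2HSV);w=(hsv[...,1]<40)&(hsv[...,2]>170);w[:184]=0;w[247:]=0;w[:,:224]=0;w[:,255:]=0
q=np.argwhere(w);print(len(q),q.min(0) if len(q) else '',q.max(0) if len(q) else '',[onz(T,(c[1],c[0]),.01) for c in(q.min(0),q.max(0))] if len(q) else '')
cv2.imwrite('pics/final.png',np.vstack([a,b])[:600,:,::-1])
E
```

```text
[0.3576 0.562  0.2295] [ 0.0072  0.1093 -0.1583]
pepper_mill T 0.78 [321. 222.] [0.4238 0.055  0.06  ] (array([0.4204, 0.0554]), np.float64(0.17666742372624722))
pepper_mill S 0.65 [296. 180.] [0.4227 0.0859 0.06  ] (array([0.4213, 0.0715]), np.float64(0.2746338605741066))
salt_shaker T 0.66 [326. 200.] [0.4906 0.0401 0.06  ] (array([0.4949, 0.0469]), np.float64(0.2611029411764706))
salt_shaker T 0.22 [459. 168.] [ 0.5861 -0.3612  0.06  ] (array([ 0.5901, -0.364 ]), np.float64(0.21290670114199525))
salt_shaker S 0.61 [319. 188.] [0.4996 0.038  0.06  ] (array([0.4999, 0.0633]), np.float64(0.42185352773588064))
spice_jar_a T 0.74 [281. 198.] [0.4968 0.1756 0.06  ] (array([0.4887, 0.179 ]), np.float64(0.22437954202660085))
spice_jar_a T 0.58 [282. 224.] [0.4201 0.1725 0.06  ] (array([0.4257, 0.1684]), np.float64(0.13920485321200302))
spice_jar_a S 0.81 [317. 164.] [0.4961 0.1812 0.06  ] (array([0.491 , 0.1772]), np.float64(0.4121118611378978))
spice_jar_a S 0.64 [297. 154.] [0.4223 0.2509 0.06  ] (array([0.425 , 0.3158]), np.float64(3.938583175205566))
cup T 0.86 [197. 179.] [0.5658 0.4474 0.    ] 
cup S 0.64 [328. 133.] [0.5572 0.5173 0.    ] 
egg_timer T 0.68 [461. 167.] [ 0.6005 -0.3864  0.    ] 
egg_timer S 0.73 [361. 296.] [ 0.5979 -0.3514  0.    ] 
172 [194 236] [232 241] [array([0.5158, 0.3204, 0.01  ]), array([0.3972, 0.3031, 0.01  ])]
```

```bash
python3 -c "
from h import *
print(finish_job())"
```

```text
the job is handed in; nothing more can be done
None
```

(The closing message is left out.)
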